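# Hang the square cutters on the hook, largest first

### The arm

A 6-joint arm with a two-finger parallel gripper is mounted at the origin on the work surface. World frame = base frame: x ahead of the robot, y to its left, z up, the work surface at z = 0. Lengths are in m, angles in rad, forces in N, time in s.
With the tool pointing down it reaches from about 0.375 to 0.925 m from the base axis. Payload 5.7 kg.
Tool frame: the origin (TCP) lies at the very end of the fingers, on their centre line; the grasp point (between the pads) lies 19 mm behind it (arm.hold_point_z is the z of the grasp point in the tool frame, in m); z points along the fingers, y is the line along which they close (so a half turn about z gives the same grasp; the last joint's range is limited). The gripper opens to 88 mm and grips with 3 to 60 N. Pads are 20 mm wide; open, the fingers measure 115 mm over their backs; the gripper's body (75 mm by 178 mm) begins 61 mm behind the grasp point.
Start: joints at [-1.461, 0.359, 1.51, -0, 1.272, -0.115], TCP at [0.134, -0.585, 0.223] pointing down, gripper open.
Joint ranges: [-2.97, 2.97], [-1.01, 2.36], [0.21, 2.38], [-0.96, 4.11], [0.2, 2.71], [-2.98, 2.98]. Speed limits (rad/s): [2.39, 2.39, 3.14, 3.14, 3.14, 3.14].

### API

Orientations are given as a rotation vector (axis times angle).
In Python, from workcell import arm gives the robot as it stands. Calls block until the motion is done:
- arm.goto(position, orientation): joint-space move of the TCP to a pose.
- arm.move_linear(position, velocity=0.15, frame=None, max_force=None): straight line of the TCP; frame=None keeps the orientation; velocity is the mean speed in m/s. With max_force (N) it stops when the force on the tool has changed by that much, and returns True; else False.
- arm.move_j(angles): joint-space move.
- arm.command_gripper(opening, effort=None): finger opening in m; effort is the grip in N (None keeps the last); returns when the fingers have stopped.
- arm.sleep(seconds).
- arm.ik(position, orientation): joint angles nearest the present ones, or None.
- arm.get_image(name): name is "scene" or "top"; returns a dict with "frame" (480x640x3 uint8, red, green, blue), "depth" (480x640 float32, m along the optical axis (not along the pixel's ray), 0 where there is no reading), "fx", "fy", "cx", "cy" (pixels), "k1" (the pictures are not rectified: a ray, as slopes to the right and down, at radius r is drawn at 1 + k1 r^2 times it, then the intrinsics apply), "view" (4x4, takes a point from world to camera coordinates). Camera axes: x right, y down, z forward; pixel columns grow to the right and rows downward; lengths in m; the calibration is good to about 2 mm. A picture is of the moment at which its call begins.
A pose or a line that the arm cannot do raises arm.MotionError and nothing moves.
- arm.finish_job(): hands the job in; it is judged then, once.
Readings, each from a call of its own:
- arm.get_clock(): time.
- arm.get_qpos(): joint angles.
- arm.get_qd(): joint speeds.
- arm.get_effort(): joint torques, N m.
- arm.get_position(): TCP position.
- arm.get_tool_rot(): TCP orientation.
- arm.get_ft_force(): force on the tool from outside, world axes, zero at the start.
- arm.get_ft_torque(): the same for the moment, N m.
- arm.get_finger_gap(): finger opening in m.
- arm.get_grasp_force(): force on a finger pad.
Only numpy, scipy, OpenCV 4.12 (cv2) and the standard library are available. Lean on these libraries where they do the work, as an engineer would, in place of code of your own. Each camera call takes 0.05 s, during which the arm holds its last target. There are 200 camera calls.

### The job

Hang the three square cutters with handles on the steel hook by the loops in their handles, one at a time: the largest first, nearest the upright, then the middle one, then the smallest in front, each pushed in far enough that its square frame sits a little way inside the frame of the one behind it. Let go of each as it is hung, leave all three hanging straight and still on the arm behind its turned-up tip, and leave everything else on the shelf standing where it is.

Things in the scene. Friction and masses are not known exactly. Their poses are not given: they have to be found in the camera images.
- cutter_large: Steel square cutter, the largest of three with handles, standing on one side of its square. Origin: centre of underside, z up. Frame 84 mm wide (y) and high, 2 mm sheet, 32 mm deep in x (-16 to 16), open on both x faces, front and back alike. Above it, in the plane x=0: a strap 3 by 16 mm, a wire loop, and from z=133 to 169 mm a black grip 12 mm (x) by 14 mm (y). About 0.1 kg, varies.
- cutter_middle: Steel square cutter, the middle one of three with handles, standing on one side of its square. Origin: centre of underside, z up. Frame 64 mm wide (y) and high, 2 mm sheet, 32 mm deep in x (-16 to 16), open on both x faces, front and back alike. Above it, in the plane x=0: a strap 3 by 16 mm, a wire loop, and from z=123 to 159 mm a black grip 12 mm (x) by 14 mm (y). About 0.1 kg, varies.
- cutter_small: Steel square cutter, the smallest of three with handles, standing on one side of its square. Origin: centre of underside, z up. Frame 44 mm wide (y) and high, 2 mm sheet, 32 mm deep in x (-16 to 16), open on both x faces, front and back alike. Above it, in the plane x=0: a strap 3 by 16 mm, a wire loop, and from z=113 to 149 mm a black grip 12 mm (x) by 14 mm (y). About 0.1 kg, varies.
- large_seat (a point): Point in the large cutter's loop, 124 mm above its underside, 82 mm above the middle of its square: the hook arm's axis runs through it when the cutter hangs. Axes as the cutter's. Relative to it the loop (5 mm wire) is open from 28 mm below to 5 mm above, 26 mm wide (y), with a pointed top that centres itself on the arm; the grip is 9 to 45 mm above.
- middle_seat (a point): Point in the middle cutter's loop, 114 mm above its underside, 82 mm above the middle of its square: the hook arm's axis runs through it when the cutter hangs. Axes as the cutter's. Relative to it the loop (5 mm wire) is open from 28 mm below to 5 mm above, 26 mm wide (y), with a pointed top that centres itself on the arm; the grip is 9 to 45 mm above.
- small_seat (a point): Point in the small cutter's loop, 104 mm above its underside, 82 mm above the middle of its square: the hook arm's axis runs through it when the cutter hangs. Axes as the cutter's. Relative to it the loop (5 mm wire) is open from 28 mm below to 5 mm above, 26 mm wide (y), with a pointed top that centres itself on the arm; the grip is 9 to 45 mm above.
- hook: Fixed hook on a white laminate upright, 18 mm thick (x), 100 mm wide (y), 185 mm high, on a 12 mm thick foot plate (x from -20 to +80 mm, 110 mm wide). Origin: on the work surface under the middle of the upright; z up. The steel arm points along this body's -x, level, 165 mm above the surface.
- hook_root (a point): Where the arm's axis leaves the upright, 165 mm up; axes as the hook's. Round 8 mm bar along -x, level to 110 mm out, then a turned-up tip to 122 mm out, 13 mm above the axis. Cutters hang with x along the arm, squares concentric, 8 mm spare all round. Frames overlap when seats are under 32 mm apart; 18 mm apart the front strap meets the frame behind.
- jar: Clear glass storage jar with a steel lid, 84 mm in diameter, 165 mm high in all; stands upright, loose. Origin: centre of the underside.
- plunger: Pale green plastic plunger cutter, 44 mm in diameter, 78 mm high, loose. Origin: centre of the underside.
- plain_cutter: Stainless square cutter without a handle, 70 by 70 mm, 40 mm high, open above and below, lying flat, loose. Not one of the three. Origin: centre of the underside.
- spatula: Steel offset spatula with a black handle, 260 mm long along its x (x from -130, the handle's end, to +130), 24 mm wide, 15 mm high, lying, loose. Origin: middle of the underside.
- ramekin: Small white bowl, 76 mm in diameter, 42 mm high, loose. Origin: centre of the underside.
- scraper: Steel bench scraper with a black grip, 120 mm (y) by 98 mm (x), 15 mm high, lying flat, loose. Origin: about the middle of the underside.
Not all that is in view belongs to the job. What is shaped like the cutter_small but orange is not meant.

How it is judged:
By the outcome, as a careful person would: the job done as asked, in the order asked, and still so for the second after the job is handed in, with the robot touching nothing.
It also fails if it takes over 72 s, if anything falls off the work surface, if the arm or the gripper's body presses on something with over 40 N, if the wrist force passes 120 N, or if a joint passes its speed limit or range.

## Working session

There is one attempt and no reset: what is moved stays moved. The work goes in short steps, each a Python script; the robot and the scene stay as the last script left them, time stands still between calls to the robot, and variables do not carry over. Pictures are saved under pics/ and viewed, at most 10 in all, crops included, and the job is handed in when it is done.

```bash
ls; mkdir -p pics; python3 - <<'E'
from workcell import arm
import cv2,numpy as np
for n in("scene","top"):
    d=arm.get_image(n); cv2.imwrite(f"pics/{n}0.png",d["frame"][:,:,::-1]); np.savez(f"{n}0.npz",**d)
    print(n,d["fx"],d["fy"],d["cx"],d["cy"],d["k1"],np.round(d["view"],3).tolist(),(d["depth"]>0).mean())
print(arm.get_clock(),arm.get_tool_rot(),arm.hold_point_z)
E
```

```text
pics
scene 474.12848627467434 474.12848627467434 326.7161367649814 242.0352817915955 -0.10637656416113903 [[0.724, 0.689, -0.018, -0.392], [0.459, -0.501, -0.734, -0.174], [-0.515, 0.523, -0.679, 1.278], [0.0, 0.0, 0.0, 1.0]] 0.99607421875
top 523.4607822629512 523.4607822629512 318.9464936689658 245.61211297608696 -0.012322405758150856 [[0.021, -1.0, 0.002, -0.011], [-0.975, -0.021, -0.222, 0.581], [0.222, 0.003, -0.975, 0.915], [0.0, 0.0, 0.0, 1.0]] 0.9960904947916667
0.1 [-3.12016863e+00 -3.52198389e-01  1.33286259e-05] -0.0187
```

View pics/scene0.png

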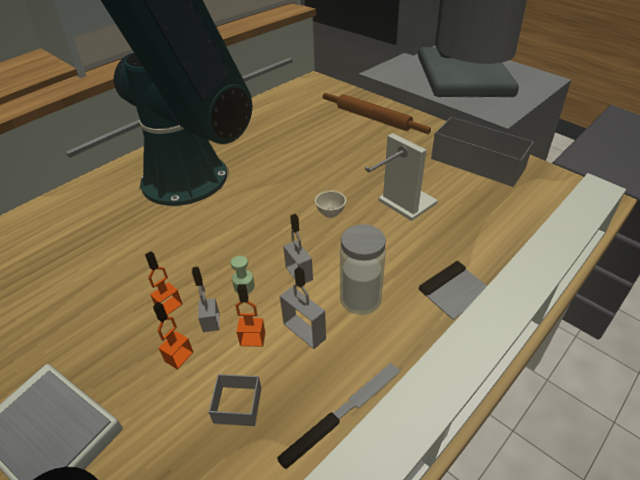

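View pics/top0.png

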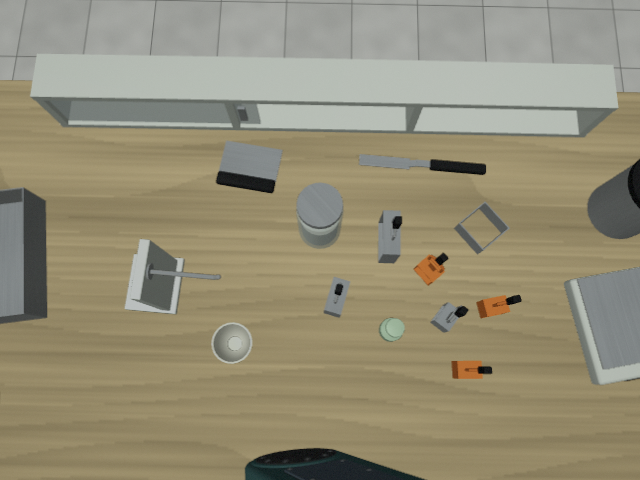

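The scene picture shows the hook at (400,170), with the large cutter at (303,315), the middle one at (298,260) and the small grey one at (207,312). In the top view the large is at (390,238), the middle at (337,297), the small at (447,317), and the hook arm runs from (150,272) to (219,277). Next I'll locate them using the depth data.

```bash
cat > h.py <<'E'
import numpy as np, cv2
def cloud(d):
    K=np.array([[d["fx"],0,d["cx"]],[0,d["fy"],d["cy"]],[0,0,1]],float)
    v,u=np.mgrid[:480,:640]
    uv=np.stack([u.ravel(),v.ravel()],1).astype(np.float64)[:,None]
    s=cv2.undistortPoints(uv,K,np.array([float(d["k1"]),0,0,0,0]))[:,0]
    z=d["depth"].ravel().astype(float)
    P=np.c_[s*z[:,None],z]
    V=np.asarray(d["view"]); W=(P-V[:3,3])@V[:3,:3]
    W[z==0]=np.nan
    return W.reshape(480,640,3)
def rect(xy):
    (c,(w,h),a)=cv2.minAreaRect((xy*1000).astype(np.float32))
    if w<h: w,h,a=h,w,a+90
    return np.round(c,1),round(w,1),round(h,1),round((a+90)%180-90,1)  # a: direction of long side
E
cat > m.py <<'E'
from h import *
for n in("top","scene"):
    d=np.load(f"{n}0.npz"); W=cloud(d); f=d["frame"].astype(int)
    sat=f.max(2)-f.min(2); dark=f.max(2)<60
    print(n)
    boxes={"top":dict(large=(370,205,412,270),middle=(320,275,352,320),small=(428,298,470,335),hook=(120,235,225,318)),
     "scene":dict(large=(275,262,330,350),middle=(280,210,316,285),small=(188,262,222,332),hook=(360,130,440,220))}[n]
    for k,(a,b,c,e) in boxes.items():
        w=W[b:e,a:c].reshape(-1,3); s=sat[b:e,a:c].ravel(); dk=dark[b:e,a:c].ravel()
        if k!="hook":
            H=dict(large=.084,middle=.064,small=.044)[k]
            g=w[dk&(w[:,2]>H+.03)]
            t=w[(abs(w[:,2]-H)<.004)&(s<40)]
            top=g[g[:,2]>g[:,2].max()-.006]
            print(k,"grip",len(g),g[:,2].max().round(4),top.mean(0).round(4),g.mean(0).round(4),"frame",len(t),t[:,2].mean().round(4),rect(t[:,:2]))
            lp=w[(w[:,2]>H+.008)&(w[:,2]<H+.045)]
            print("   loop/strap",rect(lp[:,:2]))
        else:
            up=w[abs(w[:,2]-.185)<.005]; print("upright",len(up),rect(up[:,:2]),"face",end=' ')
            ar=w[(w[:,2]>.155)&(w[:,2]<.18)]; 
            ft=w[abs(w[:,2]-.012)<.004]; print("foot",rect(ft[:,:2]),"arm",rect(ar[:,:2]))
            print(ar[np.argsort(ar[:,1])][::max(1,len(ar)//12)].round(4).tolist())
E
python3 m.py
```

```text
top
large grip 93 0.1729 [ 0.6042 -0.1316  0.1701] [ 0.6023 -0.1307  0.1629] frame 570 0.0853 (array([ 605.5, -131.3]), 85.5, 30.8, -1.2)
   loop/strap (array([ 603.4, -124.7]), 34.5, 14.5, 6.6)
middle grip 64 0.165 [ 0.4882 -0.0333  0.1607] [ 0.4867 -0.0331  0.1568] frame 479 0.065 (array([488.7, -32.8]), 64.5, 31.9, -15.1)
   loop/strap (array([472.1, -28.5]), 4.7, 1.9, 79.6)
small grip 97 0.1542 [ 0.4561 -0.2405  0.1508] [ 0.4554 -0.2388  0.1442] frame 281 0.0452 (array([ 456.3, -241. ]), 44.5, 32.5, -37.1)
   loop/strap (array([ 455.5, -240.1]), 33.5, 4.5, -37.0)
upright 721 (array([504.7, 231.8]), 137.1, 100.3, 85.2) face foot (array([511.5, 319.7]), 109.9, 102.3, -4.0) arm (array([496.4, 226.7]), 126.9, 100.3, 78.4)
[[0.5012, 0.1609, 0.1776], [0.501, 0.1829, 0.1661], [0.4997, 0.2015, 0.1712], [0.5031, 0.2206, 0.1682], [0.504, 0.2399, 0.1704], [0.504, 0.2587, 0.1685], [0.5207, 0.2773, 0.1666], [0.5176, 0.2787, 0.1558], [0.5401, 0.2794, 0.1711], [0.5202, 0.2805, 0.1777], [0.4857, 0.283, 0.1649], [0.4743, 0.2842, 0.1629], [0.46, 0.2971, 0.1695]]
scene
large grip 150 0.1694 [ 0.607
[... 340 characters left out ...]
 5.2, -15.5)
small grip 129 0.1511 [ 0.4594 -0.241   0.1481] [ 0.4609 -0.242   0.1343] frame 261 0.0431 (array([ 457. , -239.5]), 45.9, 31.1, -37.2)
   loop/strap (array([ 457.3, -241.2]), 36.1, 4.9, -37.0)
upright 246 (array([510.1, 291.7]), 100.1, 23.2, -4.3) face foot (array([452.7, 442.7]), 413.1, 139.3, -63.7) arm (array([526.7, 239.2]), 135.1, 97.1, -72.7)
[[0.5022, 0.1608, 0.1742], [0.503, 0.1899, 0.1678], [0.5089, 0.2234, 0.1694], [0.5084, 0.2559, 0.1693], [0.5094, 0.2795, 0.1743], [0.5207, 0.2812, 0.1602], [0.5375, 0.2819, 0.1748], [0.5286, 0.2829, 0.1757], [0.5457, 0.284, 0.1619], [0.5214, 0.2852, 0.1767], [0.4985, 0.2863, 0.1771], [0.4781, 0.2875, 0.176], [0.5608, 0.2932, 0.1795]]
```

```bash
cat > m2.py <<'E'
from h import *
for n,(a,b,c,e) in dict(top=(158,262,225,290),scene=(360,140,410,180)).items():
    d=np.load(f"{n}0.npz"); W=cloud(d)[b:e,a:c].reshape(-1,3)
    w=W[(W[:,2]>.15)&(W[:,2]<.185)&(W[:,1]<.272)&(W[:,1]>.15)]
    m=w[w[:,1]>.177]
    p=np.polyfit(m[:,1],m[:,0],1); q=np.polyfit(m[:,1],m[:,2],1)
    print(n,len(m),"slope deg",np.degrees(np.arctan(p[0])).round(2),"x@.17,.28",np.polyval(p,[.17,.28]).round(4),"z",np.polyval(q,[.17,.28]).round(4),"ymin",w[:,1].min().round(4))
E
python3 m2.py
cat > job.py <<'E'
from workcell import arm
import numpy as np
from scipy.spatial.transform import Rotation as Rn
ROOT=np.array([.5095,.2817]); HA=-4.5      # root xy; direction of hook's y (deg)
OUT=np.array([np.sin(np.radians(HA)),-np.cos(np.radians(HA))])
C=dict(large=((.6057,-.1315),-1.,.124,22),middle=((.489,-.033),-15.3,.114,47),small=((.4567,-.2405),-37.1,.104,72))
UP=.027+.003-.0187   # TCP above the seat
def rot(phi):
    c,s=np.cos(np.radians(phi)),np.sin(np.radians(phi))
    return Rn.from_matrix(np.array([[-s,c,0],[c,s,0],[0,0,-1]])).as_rotvec()
def hookp(out,s): return np.r_[ROOT+OUT*out/1000,.165+s/1000+UP]
E
python3 - <<'E'
from job import *
for k,(xy,phi,seat,out) in C.items():
    for f in (0,180):
        for p,a in ((np.r_[xy,seat+UP],phi),(np.r_[xy,seat+UP+.19],phi),(hookp(147,80),HA),(hookp(out,0),HA)):
            q=arm.ik(p,rot(a+f)); print(k,f,None if q is None else np.round(q,2))
E
```

```text
top 260 slope deg 3.86 x@.17,.28 [0.501  0.5084] z [0.1692 0.1689] ymin 0.1609
scene 128 slope deg 4.12 x@.17,.28 [0.5035 0.5114] z [0.1663 0.1672] ymin 0.1608
large 0 [-0.33  0.47  1.56 -0.    1.11 -0.31]
large 0 [-0.33  0.32  1.32 -0.    1.51 -0.31]
large 0 [ 0.13  0.21  1.64 -0.    1.29  0.21]
large 0 [ 0.35  0.36  1.63 -0.    1.15  0.43]
large 180 [-0.33  0.47  1.56 -0.    1.11  2.83]
large 180 [-0.33  0.32  1.32 -0.    1.51  2.83]
large 180 [ 0.13  0.21  1.64 -0.    1.29 -2.93]
large 180 [ 0.35  0.36  1.63 -0.    1.15 -2.71]
middle 0 [-0.21  0.32  1.86 -0.    0.96  0.06]
middle 0 [-0.21  0.12  1.6  -0.    1.42  0.06]
middle 0 [ 0.13  0.21  1.64 -0.    1.29  0.21]
middle 0 [ 0.31  0.35  1.66 -0.    1.14  0.39]
middle 180 None
middle 180 None
middle 180 [ 0.13  0.21  1.64 -0.    1.29 -2.93]
middle 180 [ 0.31  0.35  1.66 -0.    1.14 -2.75]
small 0 [-0.62  0.37  1.81 -0.    0.96  0.03]
small 0 [-0.62  0.17  1.57 -0.    1.4   0.03]
small 0 [ 0.13  0.21  1.64 -0.    1.29  0.21]
small 0 [ 0.27  0.33  1.68 -0.    1.13  0.35]
small 180 None
small 180 None
small 180 [ 0.13  0.21  1.64 -0.    1.29 -2.93]
small 180 [ 0.27  0.33  1.68 -0.    1.13 -2.79]
```

```bash
sed -i 's/HA=-4.5 /HA=-4.2 /' job.py; cat >> job.py <<'E'
def pick(k):
    xy,phi,seat,_=C[k]; p=np.r_[xy,seat+UP]
    arm.command_gripper(.045)
    arm.goto(p+[0,0,.09],rot(phi)); arm.move_linear(p,.12)
    arm.command_gripper(0,25); print("gap",arm.get_finger_gap(),arm.get_grasp_force())
    arm.move_linear([*xy,.185+seat+UP],.2)
    arm.goto(hookp(147,.020e3+seat*1000),rot(HA))
    print("t",arm.get_clock(),arm.get_ft_force())
def snap(tag):
    import cv2
    for n in("scene","top"):
        d=arm.get_image(n); np.savez(f"{n}{tag}.npz",**d); cv2.imwrite(f"pics/{n}{tag}.png",d["frame"][:,:,::-1])
E
python3 - <<'E'
from job import *
pick("large")
arm.move_linear(hookp(147,16),.15); snap("1"); print(arm.get_clock(),arm.get_position(),hookp(147,16))
import cv2
a=cv2.imread("pics/scene1.png")[80:280,280:480]; b=cv2.imread("pics/top1.png")[180:380,100:300]
cv2.imwrite("pics/c1.png",np.hstack([cv2.resize(x,(400,400),interpolation=cv2.INTER_CUBIC) for x in (a,b)]))
E
```

```text
gap 0.013873878421804969 24.99595284461975
t 6.925 [ 0.54034393 -0.1362425  -1.34440192]
8.025 [0.49970782 0.13512246 0.19335007] [0.49873399 0.13509477 0.1923    ]
```

View pics/c1.png

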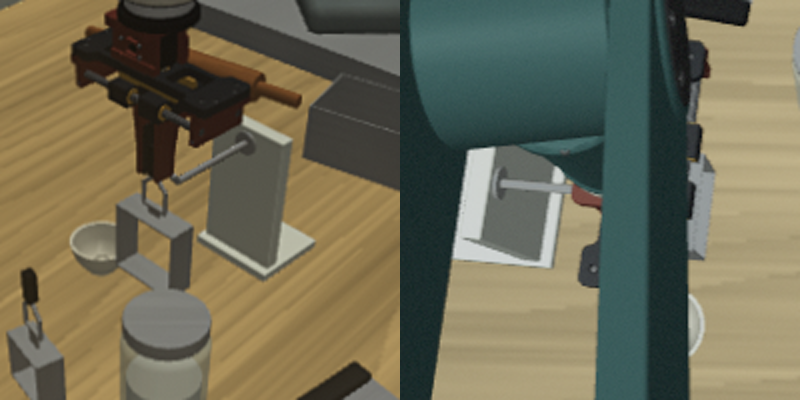

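The crop shows the large cutter held upright in front of the hook. Its loop is at (153,195), just short of the bar tip at (178,180). I'll check its lateral offset from the bar in the same view.

```bash
python3 - <<'E'
from h import *
W=cloud(np.load("scene1.npz"))[160:230,335:378].reshape(-1,3)
ok=(abs(W[:,0]-.5)<.06)&(abs(W[:,1]-.135)<.035)
for lo,hi in ((.136,.147),(.15,.185)):
    w=W[ok&(W[:,2]>lo)&(W[:,2]<hi)]; print(len(w),w.mean(0).round(4),rect(w[:,:2]))
W=cloud(np.load("scene1.npz"))[140:175,360:410].reshape(-1,3)
w=W[(W[:,2]>.15)&(W[:,2]<.19)&(W[:,1]>.18)&(W[:,1]<.272)]; p=np.polyfit(w[:,1],w[:,0],1); print(np.polyval(p,[.135,.28]),p)
E
```

```text
364 [0.5064 0.1325 0.1408] (array([502.9, 134.6]), 86.2, 35.2, -2.9)
113 [0.5053 0.1386 0.166 ] (array([499.4, 144.1]), 42.5, 32.1, -67.3)
[0.50131871 0.51108387] [0.06734595 0.49222701]
```

```bash
cat >> job.py <<'E'
def hang(k):
    out=C[k][3]; F=lambda: np.round(arm.get_ft_force(),2)
    if arm.move_linear(hookp(92,16),.08,max_force=8): print("STOP passing",arm.get_position(),F()); return False
    f0=F(); arm.move_linear(hookp(92,3),.05,max_force=8); print("lowered",f0,F(),arm.get_position())
    if arm.move_linear(hookp(out,3),.06,max_force=8): print("STOP sliding",arm.get_position(),F()); return False
    st=arm.move_linear(hookp(out,-2),.02,max_force=2); print("rest",st,F(),arm.get_position()-hookp(out,0),arm.get_clock())
    return True
def release():
    arm.command_gripper(.04); p=np.array(arm.get_position())
    arm.sleep(.2); arm.move_linear(p+[0,0,.07],.12); print("t",arm.get_clock())
E
python3 - <<'E'
from job import *
if hang("large"): snap("2")
E
```

```text
lowered [ 0.05 -0.52 -2.34] [ 0.29 -0.83 -1.42] [0.50232742 0.18958364 0.17871296]
rest True [-1.13  0.87  1.15] [-0.00034304 -0.0002482   0.00109458] 10.8
```

```bash
python3 - <<'E'
from job import *
release()
arm.command_gripper(.045)
xy,phi,seat,_=C["middle"]
arm.goto(np.r_[xy,seat+UP+.09],rot(phi))
snap("3"); print(arm.get_clock())
import cv2
a=cv2.imread("pics/scene3.png")[110:260,330:480]; b=cv2.imread("pics/top3.png")[200:350,100:250]
cv2.imwrite("pics/c3.png",np.hstack([cv2.resize(x,(400,400),interpolation=cv2.INTER_CUBIC) for x in (a,b)]))
E
cat > chk.py <<'E'
from h import *
import sys
from job import ROOT,OUT
d=np.load(f"scene{sys.argv[1]}.npz"); W=cloud(d)[110:250,340:440].reshape(-1,3)
h=np.c_[(W[:,:2]-ROOT)@OUT,(W[:,:2]-ROOT)@np.array([-OUT[1],OUT[0]])]*1000  # out, lateral
for nm,z in (("large",.125),("middle",.115),("small",.105)):
    s=(abs(W[:,2]-z)<.003)&(h[:,0]>0)&(h[:,0]<130)&(abs(h[:,1])<60)
    if s.sum()>20: print(nm,s.sum(),h[s].min(0).round(1),h[s].max(0).round(1),W[s][:,2].mean().round(4),rect(h[s]/1000))
E
python3 chk.py 3
```

```text
t 12.4417
14.0
large 255 [  0.  -35.1] [40.1 43.9] 0.1241 (array([20.2,  4.4]), 79.0, 40.1, 89.7)
middle 31 [  4.4 -41.5] [39.2 44.3] 0.115 (array([31.9,  3.2]), 88.7, 32.6, -74.5)
small 32 [  6.4 -42.9] [38.9 43.6] 0.1048 (array([23.1,  0.1]), 86.2, 31.3, -88.6)
```

View pics/c3.png

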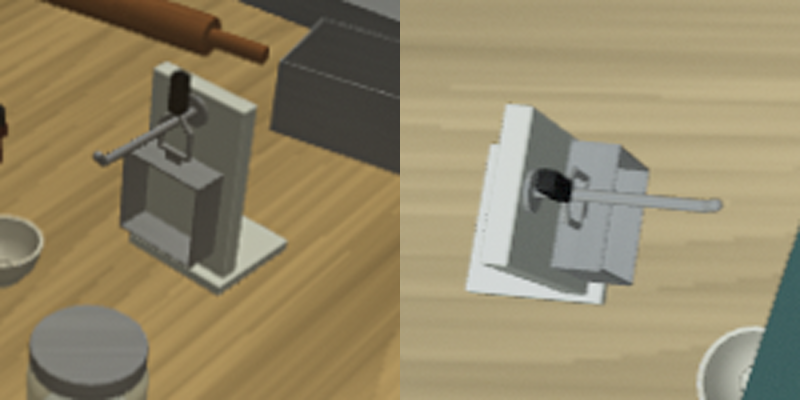

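The large cutter hangs straight and centred, with its frame about 6 to 39 mm out from the upright (seat near 23 mm). On to the middle one.

```bash
sed -i 's/-15.3,.114,47/-15.3,.114,48/; s/-37.1,.104,72/-37.1,.104,73/' job.py; python3 - <<'E'
from job import *
pick("middle")
arm.move_linear(hookp(147,16),.15)
if hang("middle"):
    release(); arm.command_gripper(.045)
    xy,phi,seat,_=C["small"]
    arm.goto(np.r_[xy,seat+UP+.09],rot(phi))
snap("4"); print(arm.get_clock())
import cv2
a=cv2.imread("pics/scene4.png")[110:260,330:480]; b=cv2.imread("pics/top4.png")[200:350,100:250]
cv2.imwrite("pics/c4.png",np.hstack([cv2.resize(x,(400,400),interpolation=cv2.INTER_CUBIC) for x in (a,b)]))
E
python3 chk.py 4
```

```text
gap 0.01391053859909491 24.99619960784912
t 17.7417 [ 0.20267447 -0.38972163 -0.96923369]
lowered [ 0.31  0.37 -0.99] [-0.79  0.78 -0.45] [0.50233687 0.18958503 0.17871892]
rest True [-0.76  0.23  0.94] [-0.00040938 -0.00019987  0.001039  ] 21.0167
t 22.5583
24.725
large 213 [  0.7 -35.2] [49.8 43.2] 0.1241 (array([26.1,  3. ]), 78.0, 48.6, 85.8)
middle 238 [  4.2 -42.2] [65.1 43.4] 0.1141 (array([44.5,  8.5]), 90.1, 53.8, -70.1)
small 53 [  0.2 -41.4] [65.7 48.2] 0.105 (array([40.1,  8.1]), 95.4, 60.5, -77.5)
```

View pics/c4.png

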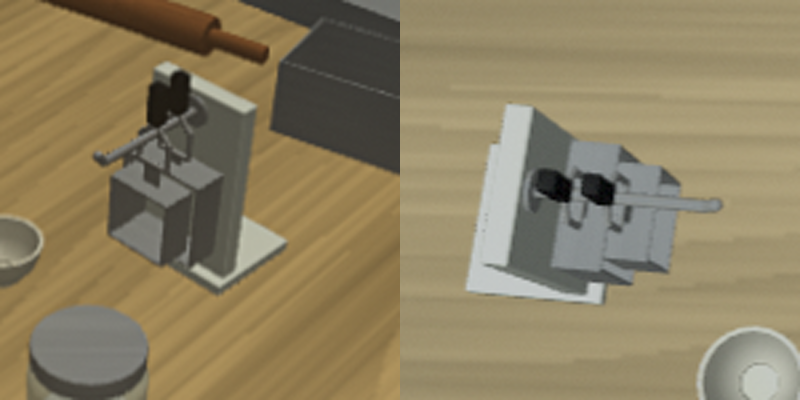

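The middle cutter hangs just inside the large frame, with its front edge about 65 mm out and the large one undisturbed. Now the small one.

```bash
python3 - <<'E'
from job import *
pick("small")
arm.move_linear(hookp(147,16),.15)
if hang("small"):
    release()
    arm.goto([.45,-.20,.30],rot(-30))
snap("5"); print(arm.get_clock())
import cv2
a=cv2.imread("pics/scene5.png")[110:260,330:480]; b=cv2.imread("pics/top5.png")[200:350,100:250]
cv2.imwrite("pics/c5.png",np.hstack([cv2.resize(x,(400,400),interpolation=cv2.INTER_CUBIC) for x in (a,b)]))
E
python3 chk.py 5
```

```text
gap 0.013876751192572846 24.998991787433624
t 29.1583 [ 0.84664523 -0.92002109 -0.75602347]
lowered [-0.31  0.81 -1.06] [-0.17  0.06 -1.3 ] [0.50236495 0.18959714 0.17872719]
rest True [-1.04  0.41  0.92] [-0.00041746  0.00013101  0.00113623] 31.95
t 33.4917
35.125
large 225 [  4.4 -34.5] [77.2 43.4] 0.1242 (array([41. ,  4.8]), 78.3, 72.2, -89.1)
middle 213 [  4.4 -42.5] [76.4 43.4] 0.1142 (array([45.4,  7.1]), 90.2, 59.4, -73.7)
small 207 [  5.2 -42.4] [92.4 43.5] 0.1043 (array([51.9,  5.2]), 86.6, 80.8, -80.7)
```

View pics/c5.png

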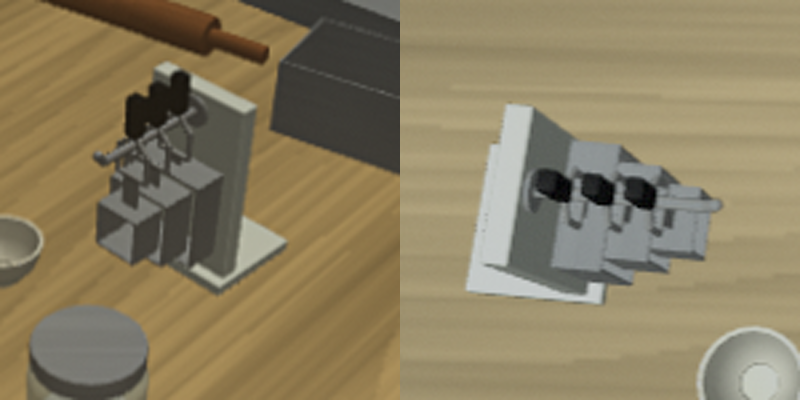

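View pics/scene5.png

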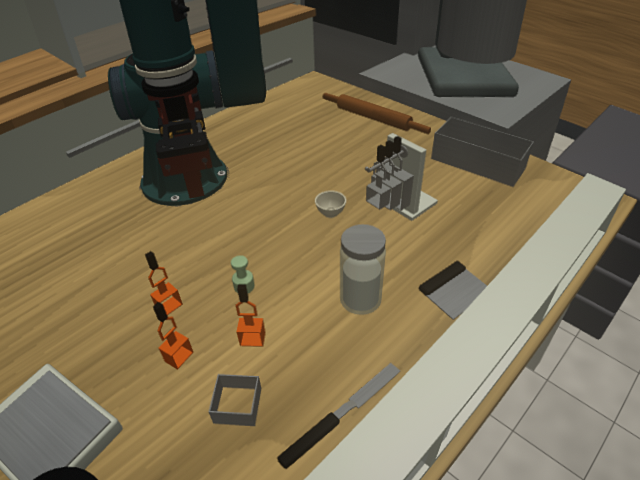

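All three hang nested and straight on the arm, with the small frame at (130,225) in the crop and its front edge about 92 mm out. The other items stand where they were. I'll do a quick stillness check, then hand in.

```bash
python3 - <<'E'
from job import *
arm.sleep(1.0); snap("6")
a,b=(np.load(f"scene{i}.npz")["frame"][130:220,355:440].astype(int) for i in(5,6))
dif=abs(a-b).max(); m=abs(a-b).mean(); print(dif,m)
if m<3: print(arm.finish_job(),arm.get_clock())
E
```

```text
3 0.5567755991285404
the job is handed in; nothing more can be done
the job is handed in; nothing more can be done
```

All three cutters hang nested on the hook, largest to smallest from the upright outward; they were straight and still at hand-in, about 36 s in, and the other items looked undisturbed in the final picture.

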